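Release the brass ball from the bench feeder

TASK

Push the green catch tray along its rails until it stands squarely in front of the lane that holds the brass ball. Then press down the yellow paddle beside that lane until its red gate lifts and the ball rolls out into the tray, and let the paddle come all the way up again. Work by pushing and pressing only: touch neither ball, keep the steel ball behind its own gate, and leave everything else on the bench where it is.

Things in the scene. Friction and masses are not known exactly. Their poses are not given: they have to be found in the camera images.
- feeder: Blue two-lane ball feeder, fixed. Origin on the bench, mid-way between the lanes, under the gates; x points up the lanes, y to the left lane, z up. Lanes at y = +-60 mm, 36 mm wide inside, fall 8 degrees from x = +120 to the open mouth at x = -66 mm, 51 mm high; walls up to 105 mm high. At x = 0 a red gate plate bars each lane. Base plate 6 mm thick, x -60 to +130, y -235 to +235 mm.
- pivot_left (a point): Pivot of the left lever, at feeder x = 0, y = +135, z = 105 mm, between grey cheeks 118 mm high, 40 mm along x, 26 mm along y. The steel lever lies along y: its inner end carries the red gate (75 mm from the pivot), its outer end the yellow paddle (70 mm from the pivot).
- pivot_right (a point): The same for the right lever, at feeder y = -135 mm.
- lever_left (a joint): Tilt of the left lane's lever, rad. 0: paddle up, gate shut (a light spring and stop hold it there). Grows as the paddle is pressed down, to 0.42 at the stop (paddle centre 28 mm lower). From about 0.3 the gate clears the ball, which needs about half a second to roll out. It takes 3 to 6 N on the paddle.
- lever_right (a joint): The same for the right lane's lever.
- paddle_left (a point): Centre of the top face of the left paddle, a yellow plate 46 x 46 mm, 6 mm thick, at feeder x = 0, y = +205, z = 112 mm while up; free space below.
- paddle_right (a point): The same for the right paddle, at feeder x = 0, y = -205, z = 112 mm while up.
- tray (a joint): Place of the catch tray along the feeder's y axis, m: 0 mid-way between the lanes, +0.06 in front of the left lane, -0.06 in front of the right one; stops at +-0.10. It stays where it is left; pushing it takes about 2 to 3 N.
- tray_in (a point): Centre of the catch tray's floor, 12 mm above the bench, at feeder x = -119 mm. Green open box, 96 x 96 mm outside, walls 3 mm thick, tops 60 mm above the bench (next to the lanes 32 mm). It slides along feeder y on two rails 7 mm high (x -154 to -82 mm) that end in blue blocks 16 mm high at y = +-166 mm. Free space for fingers outside both side walls.
- brass_ball_center (a point): Centre of the brass (yellow) ball, 28 mm in diameter, lying in one of the lanes against the gate, its centre 77 mm above the bench. In which lane varies.
- steel_ball_center (a point): Centre of the dark steel ball, 28 mm in diameter, lying against the gate of the other lane. It must stay there.
- collar: Steel collar, 44 mm across, 25 mm high, standing on the feeder's base plate behind the left paddle. Origin at the centre of its underside. Not to be moved.
- nut: Copper sleeve, 36 mm across, 16 mm high, on the base plate between the lanes. Origin at the centre of its underside. Not to be moved.
- tip_jar: Grey jar with red cap, 40 mm across, 50 mm high, on the base plate behind the right paddle. Origin at the centre of its underside. Not to be moved.
- pipe_stub: Dark upright pipe stub, 48 mm across, 45 mm high, on the bench to the left. Origin at the centre of its underside. Not to be moved.
- offcut: Steel plate offcut 130 x 90 x 10 mm on the bench to the right. Origin at the centre of its underside. Not to be moved.
- brush: Small hand brush with a wooden handle, about 170 mm long, lying on the bench to the right. Not to be moved.
- spray_can: White and blue can, 54 mm across, 150 mm high, on the bench to the left. Origin at the centre of its underside. Not to be moved.

How it is judged:
By the outcome, as a careful person would: the job done as asked, in the order asked, and still so for the second after the job is handed in, with the robot touching nothing.
It also fails if it takes over 48 s, if anything falls off the work surface, if the arm or the gripper's body presses on something with over 40 N, if the wrist force passes 120 N, or if a joint passes its speed limit or range.

ROBOT

A 6-joint arm with a two-finger parallel gripper is mounted at the origin on the work surface. World frame = base frame: x ahead of the robot, y to its left, z up, the work surface at z = 0. Lengths are in m, angles in rad, forces in N, time in s.
With the tool pointing down it reaches from about 0.25 to 0.775 m from the base axis. Payload 4 kg.
Tool frame: the origin (TCP) lies on the centre line of the jaws, within the pads' length; the fingertips stand 11 mm ahead of it and the grasp point (between the pads) lies 8 mm behind it (ctrl.tip_reach is the distance from the TCP to the fingertips, in m); z points along the fingers, y is the direction in which the jaws open and shut (so a half turn about z gives the same grasp; the last joint's range is limited). The gripper opens to 85 mm and grips with 20 to 120 N. Pads are 22 mm wide; open, the fingers measure 114 mm over their backs; the gripper's body (76 mm by 85 mm) begins 54 mm behind the grasp point. The pads swing forward as they close: fully open they stand 13 mm farther back than shut.
Start: joints at [1.22, 0.087, 1.371, -0, 1.684, -0.103], TCP at [0.135, 0.533, 0.242] pointing down, gripper open.
Joint ranges: [-3.1, 3.1], [-0.76, 2.03], [0.27, 2.55], [-1.08, 4.22], [0.17, 2.65], [-2.57, 2.57]. Speed limits (rad/s): [2.79, 2.79, 3.14, 3.14, 3.14, 3.14].

INTERFACE

Orientations are given as a rotation vector (axis times angle).
In Python, from bench import ctrl gives the robot as it stands.
- The arm moves only by the shell command python3 -m crank 'ROWS' [OPENING] [FORCE]. ROWS is JSON, a list of rows, each a list of 6 numbers: the shift along the world's x, y, z in cm, then the turn, a rotation vector about the world's x, y, z in degrees. In form: [[tx, ty, tz, wx, wy, wz], ...]. A call has 1 to 12 rows; each row is the pose to reach, as a shift and turn from the pose commanded when the call began; what a row does not reach only later rows make up. A row lasts 1/10 s, in which the tool goes at most 50 mm and 8.59 degrees, less where a joint would pass 70% of its speed; a pose out of reach is approached as far as the arm can. A call with a gripper value outside its range is refused whole. OPENING is the finger opening in cm, from 0 to 8.54, set as the call begins (- or left out, the last holds). The fingers move at their own pace and stop on an object; FORCE is the grip in N (left out, the last holds). Time passes only in rows, so rows that repeat a pose let the fingers close. It gives the time, the measured TCP pose, the force and the opening at its end, in the units of the state.
- ctrl.state(): the state, without advancing time (a new reading comes with each control period).
- ctrl.camera(name): name is "side" or "top"; returns the picture (384x512x3 uint8, red, green, blue); there is no depth.
- ctrl.camera_info(name): a dict with "vfov" (degrees; the focal length in pixels is half the picture's height over the tangent of half this angle, whatever the lens; pixels are square), "cx", "cy" (the principal point, pixels), "distortion" ([k1, k2, p1, p2, k3] as OpenCV has them; the pictures are not rectified), "R" (3x3) and "t" (3): a world point X has camera coordinates R X + t. Camera axes: x right, y down, z forward; pixel columns grow to the right and rows downward; lengths in m; the calibration is good to about 2 mm. A picture is of the moment at which its call begins. camera_info takes no time and is no camera call.
- ctrl.sign_off(): hands the job in, once; it reports no verdict.
The state is a dict: "clock": time; "qpos": joint angles; "dq": joint speeds; "effort": joint torques, N m; "position": TCP position; "ee_rot": TCP orientation; "ft_force": force on the tool from outside, world axes, zero at the start; "ft_torque": the same for the moment, N m; "gripper_width": finger opening in m.
Only numpy, scipy, OpenCV 4.12 (cv2) and the standard library are available. Lean on these libraries where they do the work, as an engineer would, in place of code of your own. Each camera call takes 0.05 s, during which the arm holds its last target. There are 200 camera calls.

## Working session

There is one attempt and no reset: what is moved stays moved. The work goes in short steps, Python scripts to look and compute and a shell command to move; the robot and the scene stay as the last step left them, time stands still between calls to the robot, and variables do not carry over. Pictures are saved under pics/ and viewed, about 8 in all and at most 12, crops included, and the job is handed in when it is done.

```bash
mkdir -p pics; python3 - <<'E'
from bench import ctrl
import cv2
for n in("top","side"):
    cv2.imwrite(f"pics/{n}0.png",ctrl.camera(n)[:,:,::-1]); i=ctrl.camera_info(n); print(n,i)
s=ctrl.state(); print(s)
E
```

```text
top {'vfov': 44.54275636714384, 'cx': 247.68774002173708, 'cy': 192.75569326598327, 'distortion': array([0.02465205, 0.        , 0.        , 0.        , 0.        ]), 'R': array([[ 0.02073031, -0.99978142, -0.00271227],
       [-0.99917497, -0.02062282, -0.0349867 ],
       [ 0.03492312,  0.00343532, -0.9993841 ]]), 't': array([-0.01328045,  0.53044171,  1.57098458])}
side {'vfov': 51.658636310041395, 'cx': 251.95352624398205, 'cy': 192.36316241478485, 'distortion': array([-0.04110364,  0.        ,  0.        ,  0.        ,  0.        ]), 'R': array([[-0.97944384, -0.20171395,  0.00111733],
       [-0.1130191 ,  0.54417156, -0.83132665],
       [ 0.16708216, -0.81436404, -0.55578301]]), 't': array([0.51288957, 0.1454987 , 1.05852833])}
{'clock': 0.1, 'qpos': array([ 1.21993794e+00,  8.78986785e-02,  1.37211976e+00,  1.09187255e-05,
        1.68362111e+00, -1.03075734e-01]), 'dq': array([ 0.00051723, -0.00160897, -0.00369203, -0.00047773, -0.0002647 ,
        0.00099334]), 'effort': array([ 2.58569773e-03, -3.53017616e+01, -3.14217389e+01, -1.43095690e-04,
        8.02828552e-03,  1.91593148e-05]), 'position': array([0.13472816, 0.53279464, 0.24123811]), 'ee_rot': array([-0.38816085, -3.11704436,  0.00312849]), 'ft_force': array([ 0.22094124,  0.39913105, -0.57587062]), 'ft_torque': array([-0.00192701, -0.02307366, -0.01113584]), 'gripper_width': 0.08528515891895742}
```

View pics/top0.png

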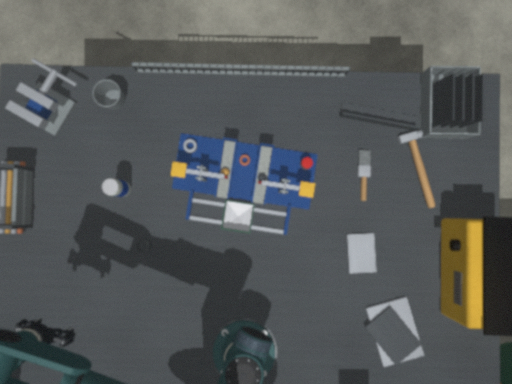

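View pics/side0.png

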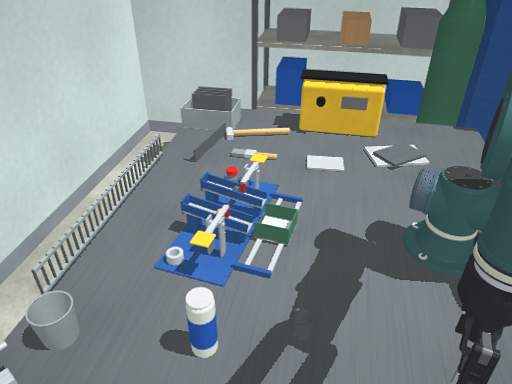

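Top view: the feeder is centred near (243,170) and the lanes point up the image. The tray is at (238,213), with paddles at (178,170) and (307,189). I'll enlarge it to read points.

```bash
python3 - <<'E'
import cv2
a=cv2.imread("pics/top0.png")[120:240,160:330]
b=cv2.imread("pics/side0.png")[145:285,150:310]
cv2.imwrite("pics/topc.png",cv2.resize(a,None,fx=4.7,fy=4.7,interpolation=cv2.INTER_CUBIC))
cv2.imwrite("pics/sidec.png",cv2.resize(b,None,fx=4.2,fy=4.2,interpolation=cv2.INTER_CUBIC))
E
```

```text
(no output)
```

View pics/topc.png

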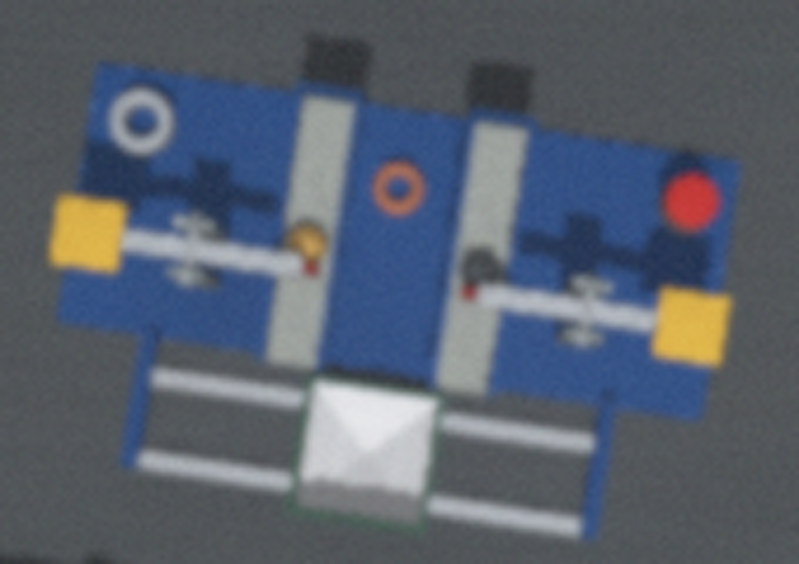

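View pics/sidec.png

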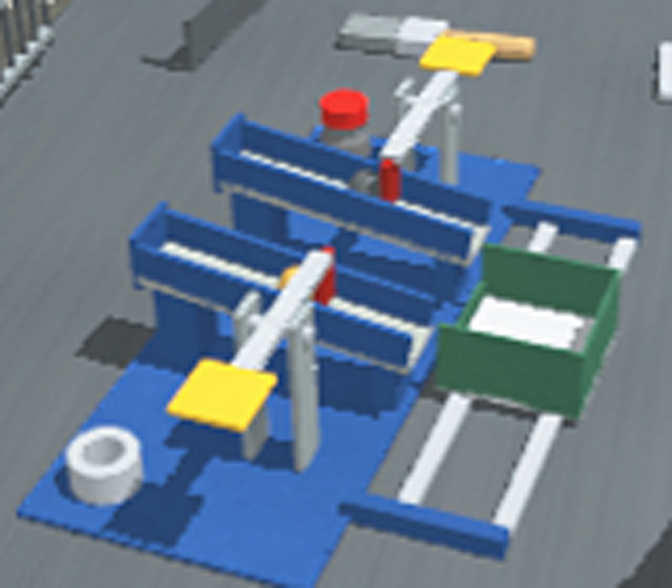

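The brass ball is in the left lane: top crop (307,240), and the side crop shows it behind the left gate. Next I fit the feeder pose and tray place.

```bash
cat > h.py <<'E'
import numpy as np,cv2
from bench import ctrl
from scipy.optimize import least_squares
def K(i):
    f=192/np.tan(np.radians(i['vfov']/2)); return np.array([[f,0,i['cx']],[0,f,i['cy']],[0,0,1.]])
def proj(n,X):
    i=ctrl.camera_info(n)
    return cv2.projectPoints(np.array(X,float).reshape(-1,1,3),cv2.Rodrigues(i['R'])[0],i['t'],K(i),i['distortion'])[0][:,0]
def W(p,X):
    X=np.array(X,float); c,s=np.cos(p[2]),np.sin(p[2])
    return np.c_[p[0]+c*X[:,0]-s*X[:,1],p[1]+s*X[:,0]+c*X[:,1],X[:,2]]
E
python3 - <<'E'
from h import *
T=[((89,234),(0,205,112)),((692,327),(0,-205,112)),((98,63),(130,235,6)),((740,158),(130,-235,6)),((700,420),(-60,-235,6)),((57,320),(-60,235,6))]
S=[((222,394),(0,205,112)),((458,56),(0,-205,112)),((20,513),(130,235,6)),((540,170),(-60,-235,6))]
TT=[((293,508),(-167,48,60)),((423,526),(-167,-48,60)),((440,397),(-71,-48,32)),((313,377),(-71,48,32))]
ST=[((440,328),(-71,48,60)),((590,362),(-167,48,60)),((487,247),(-71,-48,60)),((618,270),(-167,-48,60))]
t=lambda L:np.array([a for a,_ in L])/4.7+[160-.4,120-.4]
s=lambda L:np.array([a for a,_ in L])/4.2+[150-.4,145-.4]
M=lambda L,d=0:np.array([b for _,b in L])/1e3+[0,d,0]
def res(p):
    return np.r_[proj("top",W(p,M(T)))-t(T),proj("side",W(p,M(S)))-s(S),proj("top",W(p,M(TT,p[3])))-t(TT),proj("side",W(p,M(ST,p[3])))-s(ST)].ravel()
r=least_squares(res,[.55,0,0,0],loss='soft_l1'); p=r.x
print(p,np.degrees(p[2])); print(res(p).reshape(-1,2).round(1))
np.save('p.npy',p)
for n,X in dict(padL=(0,.205,.112),tray=(-.119,p[3],.012),trayL=(-.119,.06,.012),rightwall=(-.119,p[3]-.048,.03),rightwall_goal=(-.119,.012,.03)).items(): print(n,W(p,[X])[0].round(4))
E
```

```text
[ 5.68791645e-01  1.56718373e-02 -1.29551850e-01 -1.83883863e-04] -7.422774219136212
[[-0.6  0.3]
 [-0.3 -0.1]
 [-0.6  0.2]
 [-0.   0.6]
 [ 0.3  0.4]
 [-0.6  0.8]
 [ 0.2 -1. ]
 [-0.4 -1.1]
 [-1.2 -0.6]
 [-0.1 -1.1]
 [-1.8  1.2]
 [-0.3  1.8]
 [ 0.4  0.1]
 [-1.1  0.1]
 [-0.8 -0.9]
 [-1.4 -1.5]
 [-1.1 -1.4]
 [ 0.7 -0.3]]
padL [0.5953 0.219  0.112 ]
tray [0.4508 0.0309 0.012 ]
trayL [0.4585 0.0905 0.012 ]
rightwall [ 0.4446 -0.0167  0.03  ]
rightwall_goal [0.4523 0.0429 0.03  ]
```

```bash
cat >> h.py <<'E'
p=np.load('p.npy')
from scipy.spatial.transform import Rotation as Ro
def go(x,y,z):
    "shift in cm from measured TCP to feeder point"
    s=ctrl.state(); w=W(p,[(x,y,z)])[0]; return (100*(w-s['position'])).round(2), w.round(4)
def inF():
    s=ctrl.state(); d=s['position'][:2]-p[:2]; c,n=np.cos(p[2]),np.sin(p[2])
    return np.round([c*d[0]+n*d[1],-n*d[0]+c*d[1],s['position'][2]],4)
E
python3 - <<'E'
from h import *
print(ctrl.tip_reach); print(go(-.122,-.095,.15)); R=Ro.from_rotvec(ctrl.state()['ee_rot']).as_matrix(); print(R, np.degrees(np.arctan2(R[1,1],R[0,1])),90+np.degrees(p[2]))
E
```

```text
0.011
(array([ 30.08, -59.56,  -9.12]), array([ 0.4355, -0.0628,  0.15  ]))
[[-9.69458839e-01  2.45253033e-01 -7.13714004e-04]
 [ 2.45253972e-01  9.69456966e-01 -1.91846408e-03]
 [ 2.21405878e-04 -2.03491315e-03 -9.99997905e-01]] 75.80318228055921 82.57722578086378
```

```bash
python3 -m crank '[[2,-4,0,0,0,1],[4,-8,0,0,0,2],[6,-12,0,0,0,3],[8,-16,0,0,0,4],[10,-20,0,0,0,5],[12,-24,0,0,0,6],[14,-28,0,0,0,6.8],[16,-32,0,0,0,6.8],[18,-36,0,0,0,6.8],[20,-40,0,0,0,6.8],[22,-44,0,0,0,6.8],[24,-48,0,0,0,6.8]]' 0 40; python3 -m crank '[[2,-4,-2,0,0,0],[4,-8,-5,0,0,0],[6.1,-11.6,-9,0,0,0],[6.1,-11.6,-9,0,0,0],[6.1,-11.6,-9,0,0,0],[6.1,-11.6,-9,0,0,0]]'
python3 - <<'E'
from h import *
print(go(-.122,-.095,.034),inF(),ctrl.state()['ft_force'])
E
```

```text
clock: 1.3
position: [0.3751, 0.0514, 0.2421]
ee_rot: [0.203, 3.135, 0.001]
ft_force: [0.8, -0.4, 0.1]
gripper_width: -0.0002
clock: 1.9
position: [0.4359, -0.0621, 0.153]
ee_rot: [0.202, 3.135, 0.001]
ft_force: [-0.5, 0.2, -0.4]
gripper_width: 0.0
(array([ -0.04,  -0.06, -11.9 ]), array([ 0.4355, -0.0628,  0.034 ])) [-0.1217 -0.0943  0.153 ] [-0.53006606  0.17220463 -0.3564938 ]
```

```bash
python3 -m crank '[[0,0,-3,0,0,0],[0,0,-6,0,0,0],[0,0,-9,0,0,0],[0,0,-11,0,0,0],[0,0,-11.8,0,0,0],[0,0,-11.8,0,0,0],[0,0,-11.8,0,0,0]]'
python3 -m crank '[[0.13,1,0,0,0,0],[0.26,2,0,0,0,0],[0.32,2.5,0,0,0,0],[0.39,3,0,0,0,0],[0.45,3.5,0,0,0,0],[0.45,3.5,0,0,0,0]]'
python3 - <<'E'
from h import *
print(inF())
cv2.imwrite("pics/side1.png",cv2.resize(ctrl.camera("side")[130:300,140:340,::-1],None,fx=3.5,fy=3.5,interpolation=cv2.INTER_CUBIC))
E
```

```text
clock: 2.6
position: [0.4373, -0.0625, 0.0363]
ee_rot: [0.201, 3.132, -0.001]
ft_force: [-0.5, -0.0, 0.7]
gripper_width: 0.0002
clock: 3.2
position: [0.4406, -0.0272, 0.0345]
ee_rot: [0.202, 3.135, 0.0]
ft_force: [-0.6, 0.3, -0.2]
gripper_width: 0.0001
[-0.1216 -0.0591  0.0345]
```

View pics/side1.png

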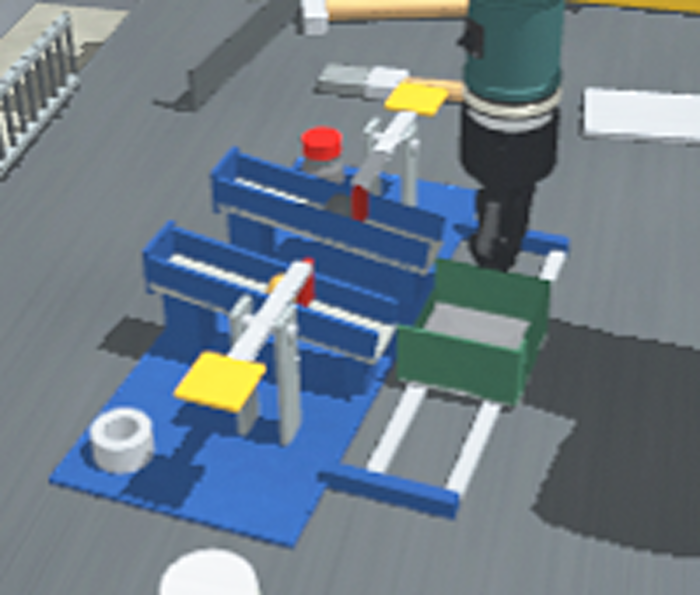

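The closed fingers stand just behind the tray's right wall at (497,265). Next I push slowly.

```bash
for i in 1 2 3 4; do python3 -m crank '[[0.05,0.4,0,0,0,0],[0.1,0.8,0,0,0,0]]' | grep -E 'position|force'; done; python3 -m crank '[[0.13,1,0,0,0,0],[0.26,2,0,0,0,0],[0.26,2,0,0,0,0],[0.26,2,0,0,0,0]]'
cat > track.py <<'E'
from h import *
import sys
# green tray: tracked by edge fit of model against both views
for n,sc,(r0,r1,c0,c1) in (("top",5,(185,250,180,310)),):
    im=ctrl.camera(n); cv2.imwrite(f"pics/{n}{sys.argv[1]}.png",cv2.resize(im[r0:r1,c0:c1,::-1],None,fx=sc,fy=sc,interpolation=cv2.INTER_CUBIC))
im=ctrl.camera("side"); cv2.imwrite(f"pics/side{sys.argv[1]}.png",cv2.resize(im[185:285,200:320,::-1],None,fx=6,fy=6,interpolation=cv2.INTER_CUBIC))
print(inF(),ctrl.state()['ft_force'].round(1))
for d in (.02,.03,.04,.05,.06,.065):
    q=proj("side",W(p,[(-.071,d+.048,.06),(-.167,d+.048,.06),(-.167,d-.048,.06)])); print(d,((q+.4-[200,185])*6).round(0).tolist())
E
python3 track.py 2
```

```text
position: [0.4414, -0.0201, 0.0343]
ft_force: [0.5, -1.9, 0.6]
position: [0.4425, -0.0116, 0.0343]
ft_force: [0.6, -2.8, -0.5]
position: [0.4436, -0.0035, 0.0343]
ft_force: [0.9, -2.2, 0.1]
position: [0.4446, 0.0045, 0.0343]
ft_force: [1.2, -2.2, -0.3]
clock: 4.45
position: [0.4467, 0.0252, 0.0342]
ee_rot: [-0.201, -3.134, -0.002]
ft_force: [0.3, 0.0, -0.4]
gripper_width: -0.0001
[-0.1222 -0.0069  0.0343] [-0.6 -0.2 -0.5]
0.02 [[309.0, 250.0], [522.0, 297.0], [577.0, 169.0]]
0.03 [[301.0, 264.0], [516.0, 311.0], [571.0, 181.0]]
0.04 [[293.0, 278.0], [510.0, 326.0], [566.0, 194.0]]
0.05 [[285.0, 292.0], [504.0, 340.0], [561.0, 207.0]]
0.06 [[277.0, 306.0], [497.0, 356.0], [555.0, 220.0]]
0.065 [[273.0, 313.0], [494.0, 363.0], [552.0, 226.0]]
```

View pics/side2.png

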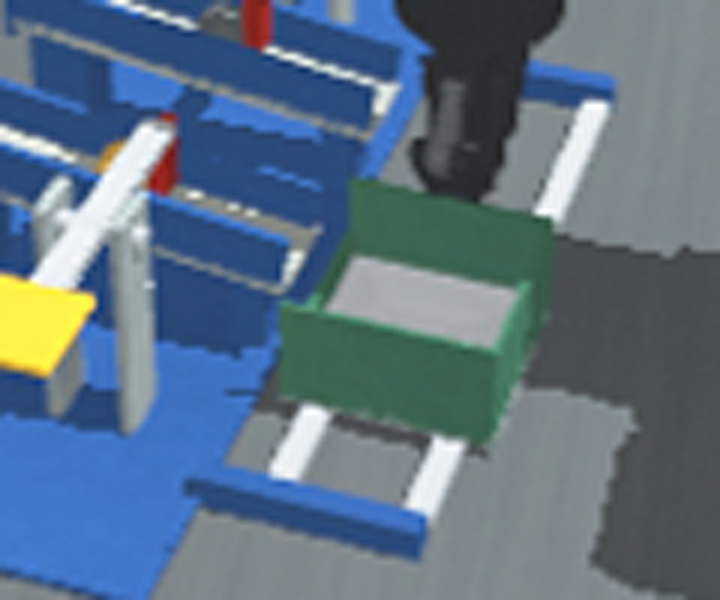

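The tray corners at (281,302), (497,350) and (553,222) match a tray place of about 0.055–0.06. I'll back off and check in the top view.

```bash
python3 -m crank '[[-0.2,-1.5,0,0,0,0],[-0.3,-2.5,0,0,0,0],[-0.3,-2.5,4,0,0,0],[-0.3,-2.5,8,0,0,0],[-0.3,-2.5,12,0,0,0],[-4,-5,14,0,0,0],[-8,-7,14,0,0,0],[-12,-9,14,0,0,0],[-12,-9,14,0,0,0],[-12,-9,14,0,0,0]]' | head -2
python3 - <<'E'
from h import *
cv2.imwrite("pics/top3.png",cv2.resize(ctrl.camera("top")[135:240,175:285,::-1],None,fx=5.6,fy=5.6,interpolation=cv2.INTER_CUBIC))
for d in (.05,.06):
    for nm,X in (("rim",[(-.167,d+.048,.06),(-.167,d-.048,.06),(-.071,d-.048,.032),(-.071,d+.048,.032)]),): print(d,nm,((proj("top",W(p,X))+.4-[175,135])*5.6).round(0).tolist())
print(((proj("top",W(p,[(-.066,.078,.051),(-.066,.042,.051)]))+.4-[175,135])*5.6).round(0).tolist())
E
```

```text
clock: 5.55
position: [0.3267, -0.0663, 0.1746]
0.05 rim [[170.0, 515.0], [333.0, 540.0], [359.0, 377.0], [199.0, 353.0]]
0.06 rim [[153.0, 513.0], [316.0, 537.0], [342.0, 375.0], [182.0, 350.0]]
[[231.0, 349.0], [292.0, 358.0]]
```

View pics/top3.png

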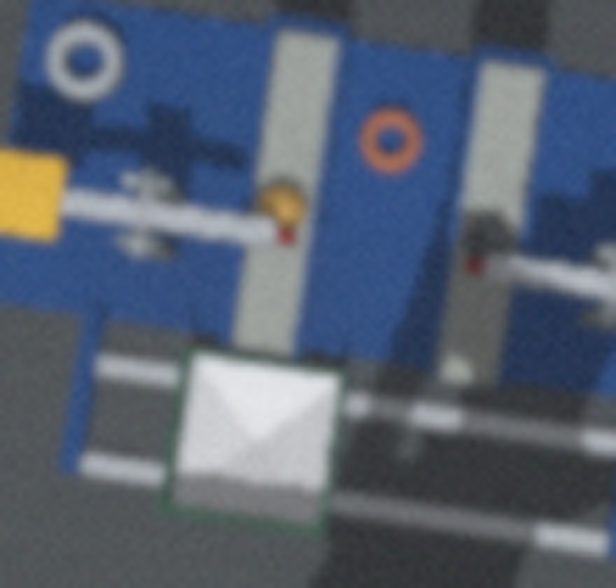

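Rim corners (165,507), (325,530), (343,372) and (186,348) give a tray place of about 0.0575, 2–3 mm short. The mouth at (233–297,352) gives the picture's bias. I'll nudge the tray 2 mm more, then retreat upward.

```bash
python3 -m crank '[[4,2,0,0,0,0],[8,4,0,0,0,0],[11.7,6.5,0,0,0,0],[11.7,6.5,-4,0,0,0],[11.7,6.5,-8,0,0,0],[11.7,6.5,-11,0,0,0],[11.7,6.5,-14,0,0,0],[11.7,6.5,-14,0,0,0],[11.8,7.5,-14,0,0,0],[11.9,8.2,-14,0,0,0]]' | head -2
python3 -m crank '[[0.05,0.4,0,0,0,0],[0.1,0.7,0,0,0,0],[0.12,0.9,0,0,0,0],[0.13,1.0,0,0,0,0],[0.13,1.0,0,0,0,0],[0.13,1.0,0,0,0,0]]'
python3 -c "
from h import *
print(inF())"
python3 -m crank '[[-0.2,-1.5,0,0,0,0],[-0.3,-2.5,0,0,0,0],[-0.3,-2.5,5,0,0,0],[-0.3,-2.5,10,0,0,0],[-0.3,-2.5,15,0,0,0],[-0.3,-2.5,19,0,0,0],[-0.3,-2.5,19,0,0,0],[-0.3,-2.5,19,0,0,0]]' | head -2
python3 -c "
from h import *
print(inF(),go(0,.208,.16))"
```

```text
clock: 6.6
position: [0.4479, 0.0172, 0.0361]
clock: 7.2
position: [0.4473, 0.026, 0.0344]
ee_rot: [0.203, 3.135, -0.0]
ft_force: [0.1, 0.1, 0.8]
gripper_width: -0.0001
[-0.1218 -0.0054  0.0344]
clock: 8.0
position: [0.4448, 0.0008, 0.2255]
[-0.121  -0.0308  0.2255] (array([15.08, 22.11, -6.55]), array([0.5957, 0.2219, 0.16  ]))
```

```bash
python3 -m crank '[[3,4,0,0,0,0],[6,8,0,0,0,0],[8,12,0,0,0,0],[11,16,0,0,0,0],[13,20,0,0,0,0],[15.1,22.0,0,0,0,0],[15.1,22.0,-3,0,0,0],[15.1,22.0,-6.5,0,0,0],[15.1,22.0,-8.5,0,0,0],[15.1,22,-9,0,0,0],[15.1,22,-9,0,0,0],[15.1,22,-9,0,0,0]]'
python3 - <<'E'
from h import *
print(inF(),go(0,.206,.1235))
cv2.imwrite("pics/side4.png",cv2.resize(ctrl.camera("side")[145:285,150:310,::-1],None,fx=4.2,fy=4.2,interpolation=cv2.INTER_CUBIC))
E
```

```text
clock: 9.2
position: [0.5957, 0.2211, 0.1352]
ee_rot: [0.203, 3.134, 0.001]
ft_force: [-0.2, 0.2, -0.3]
gripper_width: 0.0002
[2.000e-04 2.072e-01 1.352e-01] (array([-0.03, -0.12, -1.17]), array([0.5954, 0.2199, 0.1235]))
```

View pics/side4.png

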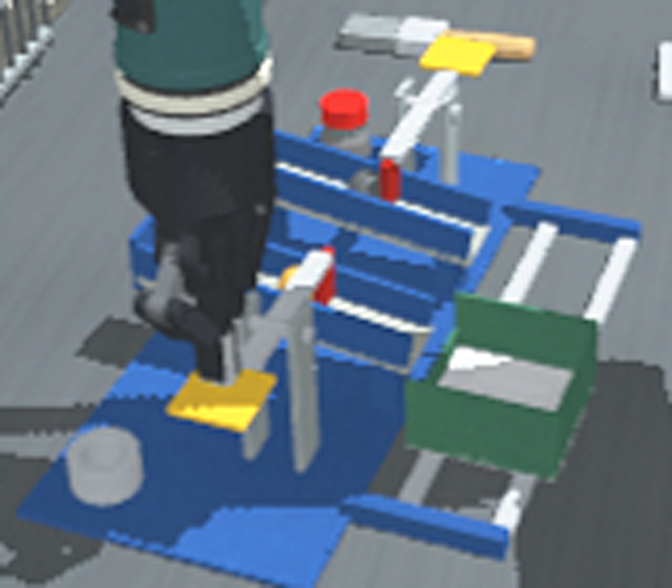

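The tip at (222,378) is over the left paddle, and the tray faces the left lane. Pressing in small steps.

```bash
python3 -m crank '[[0,0,-0.5,0,0,0],[0,0,-1,0,0,0],[0,0,-1.4,0,0,0],[0,0,-1.8,0,0,0],[0,0,-2.2,0,0,0],[0,0,-2.6,0,0,0],[0,0,-2.9,0,0,0],[0,0,-3.1,0,0,0]]'
for i in 1 2; do python3 -m crank '[[0,0,-0.15,0,0,0],[0,0,-0.2,0,0,0]]' | grep -E 'pos|force'; done
python3 - <<'E'
from h import *
print(inF())
cv2.imwrite("pics/side5.png",cv2.resize(ctrl.camera("side")[145:285,150:310,::-1],None,fx=4.2,fy=4.2,interpolation=cv2.INTER_CUBIC))
for d in (.055,.06): print(((proj("side",W(p,[(-.071,d+.048,.06),(-.167,d+.048,.06),(-.167,d-.048,.06),(-.071,d-.048,.06)]))+.4-[150,145])*4.2).round(0).tolist())
E
```

```text
clock: 10.05
position: [0.5956, 0.2207, 0.1035]
ee_rot: [0.203, 3.134, -0.001]
ft_force: [-0.4, -1.5, 5.3]
gripper_width: 0.0
position: [0.5955, 0.2203, 0.1016]
ft_force: [-0.9, -2.3, 6.3]
position: [0.5956, 0.2204, 0.0997]
ft_force: [0.0, -2.5, 5.8]
[2.000e-04 2.065e-01 9.970e-02]
[[407.0, 377.0], [560.0, 412.0], [600.0, 317.0], [457.0, 288.0]]
[[404.0, 382.0], [558.0, 417.0], [598.0, 322.0], [454.0, 292.0]]
```

View pics/side5.png

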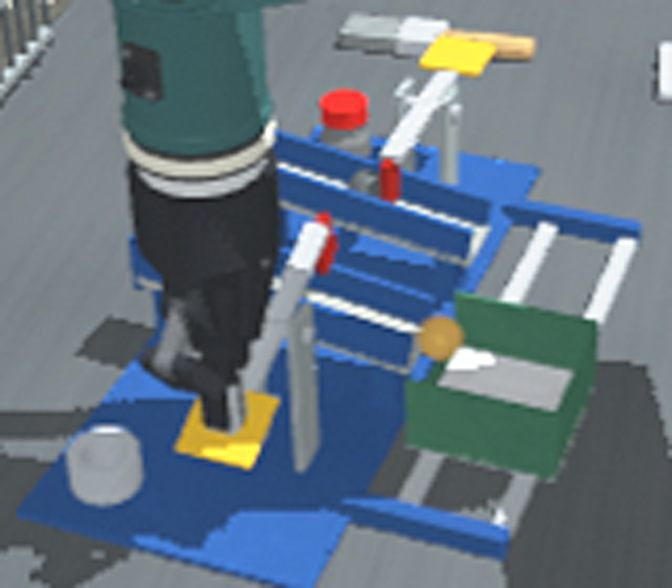

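The gate is up and the brass ball is at (440,340), rolling over the mouth into the tray. I'll hold, then raise the paddle and move clear.

```bash
python3 -m crank '[[0,0,0,0,0,0],[0,0,0,0,0,0],[0,0,0,0,0,0],[0,0,0,0,0,0],[0,0,0,0,0,0],[0,0,0,0,0,0],[0,0,1,0,0,0],[0,0,2,0,0,0],[0,0,3,0,0,0],[0,0,5,0,0,0],[0,0,8,0,0,0],[0,0,11,0,0,0]]'
python3 -m crank '[[-3,0,2,0,0,0],[-7,1,3,0,0,0],[-11,3,3,0,0,0],[-15,5,3,0,0,0],[-19,7,3,0,0,0],[-22,9,3,0,0,0],[-22,9,3,0,0,0],[-22,9,3,0,0,0],[-22,9,3,0,0,0]]'
python3 - <<'E'
from h import *
a=cv2.resize(ctrl.camera("side")[145:285,150:310,::-1],None,fx=4,fy=4,interpolation=cv2.INTER_CUBIC)
cv2.imwrite("pics/side6.png",a)
cv2.imwrite("pics/top6.png",cv2.resize(ctrl.camera("top")[120:240,160:330,::-1],None,fx=4.7,fy=4.7,interpolation=cv2.INTER_CUBIC))
E
```

```text
clock: 11.7
position: [0.5941, 0.2206, 0.2089]
ee_rot: [-0.203, -3.131, 0.003]
ft_force: [-0.5, 0.3, -0.3]
gripper_width: -0.0
clock: 12.6
position: [0.3758, 0.3106, 0.239]
ee_rot: [-0.204, -3.135, 0.002]
ft_force: [0.5, 0.1, -0.8]
gripper_width: -0.0004
```

View pics/side6.png

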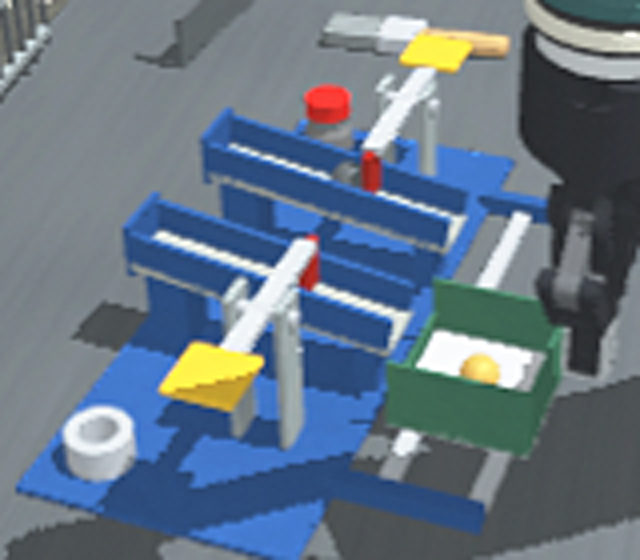

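View pics/top6.png

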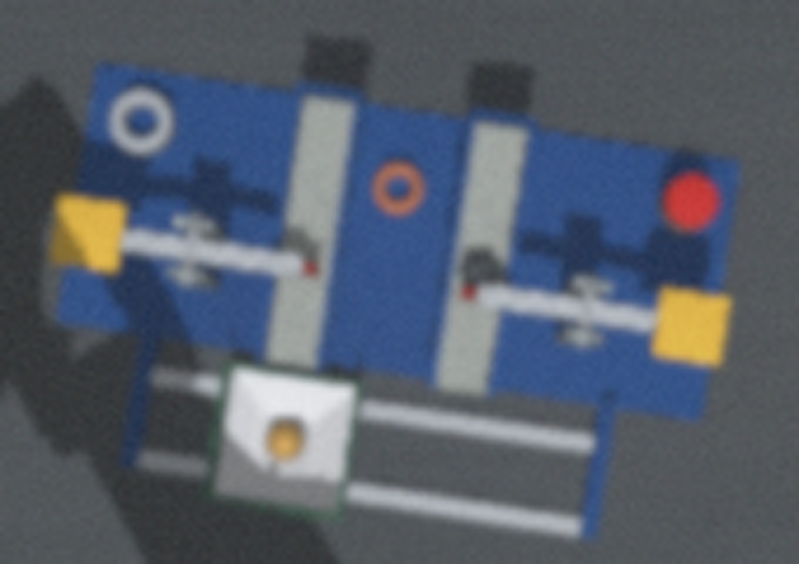

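Brass ball in the tray (top crop 286,438), left paddle and gate back in their starting places, steel ball still behind its gate (483,265). The tray's rear rim (222–358) is centred on the lane mouth (268–318) to within about 1 mm. Handing in.

```bash
python3 -c "
from bench import ctrl
print(ctrl.sign_off())"
```

```text
the job is handed in; nothing more can be done
None
```

The job is done and handed in, at about 12.7 s on the robot's clock. The brass ball was in the left lane. I pushed the tray in front of that lane with the closed fingers and nudged it about 2 mm more after a camera check. I then pressed the left paddle with about 6 N until the ball rolled out, released it and moved clear.

- **Result:** the last pictures show the brass ball in the tray and the left paddle up with its gate shut. The steel ball is still behind its gate, and the collar, nut and jar have not moved. The other bench items were not in those last close crops, but the arm kept well clear of them.
- **Tray position:** before the nudge, my estimates ran from about 0.053 to 0.060 m and disagreed by a few millimetres. The final top view shows the tray centred on the lane mouth to within about 1–2 mm.
- **Forces:** the force readings I took stayed at about 7 N or less.

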